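Lock the okey tile case by feel

ROBOT

A 6-joint arm with a two-finger parallel gripper is mounted at the origin on the work surface. World frame = base frame: x ahead of the robot, y to its left, z up, the work surface at z = 0. Lengths are in m, angles in rad, forces in N, time in s.
With the tool pointing down it reaches from about 0.325 to 0.925 m from the base axis. Payload 3.1 kg.
Tool frame: the origin (TCP) lies between the finger pads; the fingertips stand 19 mm ahead of it and the grasp point (between the pads) is the TCP; z points along the fingers, y is the line along which they close (so a half turn about z gives the same grasp; the last joint's range is limited). The gripper opens to 85 mm and grips with 20 to 120 N. Pads are 22 mm wide; open, the fingers measure 114 mm over their backs; the gripper's body (76 mm by 85 mm) begins 54 mm behind the grasp point. The pads swing forward as they close: fully open they stand 13 mm farther back than shut.
Start: joints at [1.14, 0.217, 1.613, -0, 1.311, -0.112], TCP at [0.196, 0.594, 0.25] pointing down, gripper open.
Joint ranges: [-2.75, 2.75], [-0.78, 2.1], [0.31, 2.55], [-1.13, 4.27], [0.13, 2.63], [-2.58, 2.58]. Speed limits (rad/s): [2.79, 2.79, 3.14, 3.14, 3.14, 3.14].

INTERFACE

Orientations are given as a unit quaternion [x, y, z, w].
In Python, from plant import env, viewer, finish_job gives the robot as it stands. The module is installed in compiled form; this text tells all that it offers.
- The arm moves only by the shell command python3 -m jog 'ROWS' [OPENING] [FORCE]. ROWS is JSON, a list of rows, each a list of 2 entries, a list of its own where there are three numbers: the shift along the tool's x, y, z in mm, then the turn about the tool's z in degrees. A call has 1 to 20 rows; each row is the pose to reach, as a shift and turn from the pose commanded when the call began, along the tool's axes at that moment; what a row does not reach only later rows make up. A row lasts 1/12 s, in which the tool goes at most 41.7 mm and 7.16 degrees, less where a joint would pass 70% of its speed; a pose out of reach is approached as far as the arm can. A call with a gripper value outside its range is refused whole. OPENING is the finger opening in mm, from 0 to 85.4, set as the call begins (- or left out, the last holds). The fingers move at their own pace and stop on an object; FORCE is the grip in N (left out, the last holds). Time passes only in rows, so rows that repeat a pose let the fingers close. It gives the time, the measured TCP pose, the force, the opening and the grip force at its end, in the units of the state.
- env.sense(): the state, without advancing time (a new reading comes with each control period).
- viewer.camera(name): name is "scene" or "side" or "wrist"; returns the picture (400x640x3 uint8, red, green, blue); there is no depth.
- viewer.camera_info(name): a dict with "camera_matrix" (3x3 intrinsics, pixels), "distortion" ([k1, k2, p1, p2, k3] as OpenCV has them; the pictures are not rectified), "eye" and "orientation" of the camera in the world. Camera axes: x right, y up, looking along -z (the intrinsics and any distortion apply to the point x, -y, -z); pixel columns grow to the right and rows downward; lengths in m; the calibration is good to about 2 mm. A picture is of the moment at which its call begins: read the wrist's pose just before it. camera_info takes no time and is no camera call; for the wrist camera it gives the pose at the moment of the call.
- finish_job(): hands the job in; it is judged then, once.
The state is a dict: "time_s": time; "joints": joint angles; "qd": joint speeds; "effort": joint torques, N m; "position": TCP position; "orientation": TCP orientation; "contact_force": force on the tool from outside, world axes, zero at the start; "ft_torque": the same for the moment, N m; "grip_width": finger opening in m; "gripper_force": force on a finger pad.
Only numpy, scipy, OpenCV 4.12 (cv2) and the standard library are available. Lean on these libraries where they do the work, as an engineer would, in place of code of your own. Each camera call takes 0.05 s, during which the arm holds its last target. There are 200 camera calls.

TASK

Take the key out of its pocket in the wooden tile stand, put it in the lock on top of the tile case and, pressing only lightly, turn it gently back and forth until its tongue drops fully home into the hidden slot. Then turn the key clockwise until its flat handle lines up with the brass line on the lid, and leave it there in the lock, without forcing the lock or disturbing the canister, cup, saucer and scoop.

Things in the scene. Friction and masses are not known exactly. Their poses are not given: they have to be found in the camera images.
- key_handle (a point): Centre of the key's flat dark wooden handle: 40 mm wide (x), 12 mm thick (y), 44 mm tall; z up along the key. Grip it from above across its thickness. The key stands upright in the stand's pocket, its tip 70 mm below this point. A half turn about z gives the same key.
- key: The whole key, 92 mm tall, 135 to 210 g; origin at its tip, axes as for the handle. From the tip up: flat steel tongue 20 mm wide (along x, like the handle), 5 mm thick, 14 mm long; round shank of 22 mm diameter up to 40 mm (its lowest 5 mm taper down to 15 mm); neck of 11 mm diameter to 48 mm; handle.
- lock (a point): Centre of the lock's round mouth in a 50 mm square brass plate on the case's lid, 90 mm above the table, 4 mm above the wood; axes as for the case. Bore 23.5 mm wide, 3 mm chamfer. A sprung dust shutter 5 mm down hides what lies below and yields under 1 N. More than 20 N between key and lock spoils them.
- case: Fixed wooden tile case, 200 x 160 mm, 86 mm tall; origin on the table under the lock. x runs along the 6 mm wide brass line on the lid, from the lock to the far edge; case spans x -60 to 140, y +-80 mm. Its cylinder is stiff (0.09 N m; a tongue rubbing at 2 to 6 N does not turn it), turns with a seated key (4 degrees play) and stops 3 degrees past the line.
- stand: Fixed slotted beech stand, 260 mm long along its y, 80 mm wide; origin on the table under the axis of the key's pocket, which is 23 mm wide and 40 mm deep in the 52 mm high end block. From 30 to 230 mm towards -y white tiles lean in its slot, up to 60 mm high.
- canister_mid (a point): Middle of a loose red enamel tin canister with screw cap, 84 mm in diameter, 108 mm tall. Leave alone.
- canister: The same canister; origin under its middle.
- saucer: Loose nickel saucer, 106 mm in diameter, 8 mm high; origin under its middle. Leave alone.
- cup: Loose clear glass cup, 58 mm in diameter, 75 mm tall, standing on the saucer; origin under its middle. Leave alone.
- scoop: Loose brass sugar scoop, bowl 55 x 36 x 22 mm with a 68 mm handle along its -x; origin under the bowl. Leave alone.
- lock_face (a point): Centre of the flat face of the lock cylinder, 20 mm down the bore, with a straight slot 22 x 6.2 mm for the tongue, unseen: at the start 28 to 104 degrees counter-clockwise (from above) from the brass line. Tongue on the face: key_handle 50 mm above the mouth; fully home, shank shoulder on the face: 36 mm. Axes as for the case, not the slot.

How it is judged:
On the way:
1. the key's tongue has dropped fully home into the slot of the lock (z of key_handle in the frame of lock below 0.04 m and horizontal distance between key and lock below 0.004 m and angle between the x axis of key and the x axis of case, either way round above 0.35 rad), for 0.2 s.
At the end, for the whole second after the job is handed in: The key stands in the lock, home to within 4 mm and within 4 mm of the lock's axis, upright to 0.15 rad, its handle within 0.25 rad (14 degrees) of the brass line, at rest and let go (z of key_handle in the frame of lock below 0.04 m and horizontal distance between key and lock below 0.004 m and angle between the x axis of key and the x axis of case, either way round below 0.25 rad and angle between key's own z axis and vertical below 0.15 rad and linear speed of key below 0.02 m/s); the robot touches nothing.
It fails at once if more than 20 N between the key and the case with its lock (contact force between key and case above 20 N).
It fails at once if the canister, saucer, cup or scoop moved more than 20 mm (distance of any of canister, saucer, cup, scoop from where it was at the start of the episode above 0.02 m).
It also fails if it takes over 72 s, if anything falls off the work surface, if the arm or the gripper's body presses on something with over 40 N, if the wrist force passes 120 N, or if a joint passes its speed limit or range.

## Working session

There is one attempt and no reset: what is moved stays moved. The work goes in short steps, Python scripts to look and compute and a shell command to move; the robot and the scene stay as the last step left them, time stands still between calls to the robot, and variables do not carry over. Pictures are saved under pics/ and viewed, at most 10 in all, crops included, and the job is handed in when it is done.

```bash
mkdir -p pics
cat > h.py <<'E'
import numpy as np, cv2
from scipy.spatial.transform import Rotation as R
from plant import env, viewer
def ray(info,uv):
    K=np.array(info["camera_matrix"]);D=np.array(info["distortion"])
    n=cv2.undistortPoints(np.array(uv,float).reshape(-1,1,2),K,D).reshape(-1,2)
    d=np.c_[n[:,0],-n[:,1],-np.ones(len(n))]
    o=info["orientation"];M=np.array(o) if np.size(o)==9 else R.from_quat(o).as_matrix()
    return np.array(info["eye"]),d@M.reshape(3,3).T
def plane(info,uv,z):
    e,d=ray(info,uv); return e+d*((z-e[2])/d[:,2])[:,None]
def snap(name,fn=None):
    i=viewer.camera_info(name);im=viewer.camera(name)
    if fn: cv2.imwrite("pics/"+fn,im[:,:,::-1])
    return i,im
E
python3 - <<'E'
from h import *
import pickle
s=env.sense();print(s)
d={}
for n in ["scene","side","wrist"]:
    d[n]=snap(n,n+"0.png");print(n,d[n][0]["eye"],d[n][0]["orientation"])
pickle.dump(d,open("d0.pkl","wb"))
E
```

```text
{'time_s': 0.0, 'joints': array([ 1.13980236e+00,  2.17784613e-01,  1.61497060e+00, -1.37715020e-05,
        1.31129753e+00, -1.12214522e-01]), 'qd': array([ 6.30783667e-05,  1.21659904e-04,  6.01141371e-04,  1.09653599e-03,
       -1.00695431e-03, -7.11856584e-04]), 'effort': array([ 6.15380832e-04, -3.96858644e+01, -3.03847361e+01, -1.80294587e-04,
        9.85983526e-03,  1.83368849e-05]), 'position': array([0.19553887, 0.59279221, 0.24893029]), 'orientation': array([ 1.58713823e-01,  9.87323863e-01, -1.18673868e-03, -3.23583943e-04]), 'contact_force': array([ 0.48788998, -0.58957721,  0.03183486]), 'ft_torque': array([ 0.02102312,  0.01490226, -0.03244834]), 'gripper_force': 0.0, 'grip_width': 0.08576421754076131}
scene [0.97158977 0.46617237 0.60127372] [0.13574641 0.39352791 0.85925002 0.29731816]
side [0.57125767 0.6699908  0.82296847] [-0.00956329  0.35762726  0.93380813  0.00369488]
wrist [0.12013177 0.61728662 0.37274199] [-0.12612757 -0.08997024  0.57924791  0.8002931 ]
```

View pics/scene0.png

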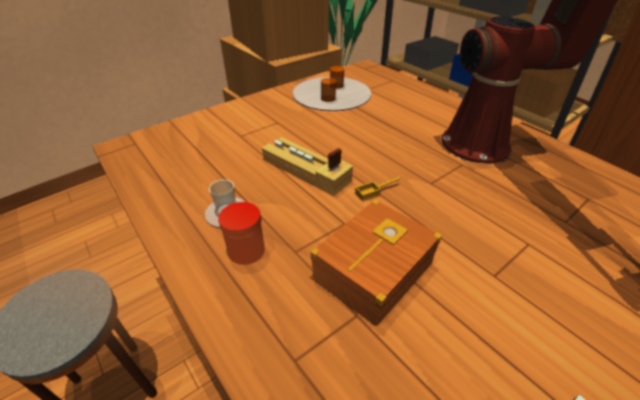

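View pics/side0.png

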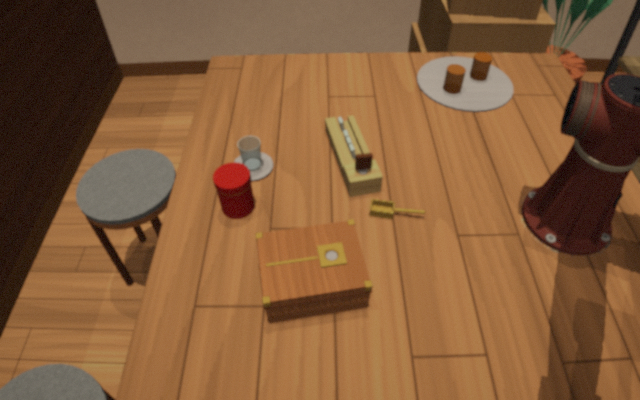

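The scene and side views show the case (lock at scene (390,231), side (332,256)) and the stand with the dark key handle (scene (334,158), side (364,160)). The canister, cup and saucer are at the far left, and the scoop lies between the stand and the case.

Run:
```python
from h import *
import pickle
d=pickle.load(open("d0.pkl","rb"))
def tri(a,b):
    e1,d1=ray(d["scene"][0],a);e2,d2=ray(d["side"][0],b);d1=d1[0];d2=d2[0]
    t=np.linalg.lstsq(np.c_[d1,-d2],e2-e1,rcond=None)[0]
    p,q=e1+t[0]*d1,e2+t[1]*d2; return (p+q)/2,np.linalg.norm(p-q)
print("key",tri((334,158),(364,160)));print("lock",tri((390,231),(332,256)))
for n,P in dict(scene=dict(key=(334,158),lock=(390,231),lineend=(351,268)),side=dict(key=(364,160),lock=(332,256),lineend=(267,264))).items():
    for k,p in P.items(): print(n,k,plane(d[n][0],p,.082 if k=="key" else .09 if k=="lock" else .086)[0].round(4))
for n,P in dict(scene=dict(scoop=(368,190),scoopend=(399,180),std1=(350,186),std2=(265,150),can=(245,258),canleft=(225,245)),side=dict(scoop=(382,208),scoopend=(424,213))).items():
    for k,p in P.items(): print(n,k,plane(d[n][0],p,.01)[0].round(3))
# key blob masks: dark
for n,(u,v) in dict(scene=(334,158),side=(364,160)).items():
    im=d[n][1];m=(im.max(2)<75).astype(np.uint8);c,l,s,ce=cv2.connectedComponentsWithStats(m)
    for i in range(1,c):
        if abs(ce[i][0]-u)<15 and abs(ce[i][1]-v)<15: print(n,s[i],ce[i])
x=[cv2.resize(d["scene"][1][130:250,250:450],(800,480),interpolation=2)]
cv2.imwrite("pics/c.png",x[0][:,:,::-1])
```

```text
key (array([ 0.47448024, -0.11907691,  0.08308773]), np.float64(0.002147007601797496))
lock (array([0.55555174, 0.15274742, 0.08779763]), np.float64(0.0021591124228816016))
scene key [ 0.4741 -0.1187  0.082 ]
scene lock [0.5567 0.1528 0.09  ]
scene lineend [0.6751 0.1718 0.086 ]
side key [ 0.4743 -0.1218  0.082 ]
side lock [0.5557 0.1556 0.09  ]
side lineend [0.681  0.1698 0.086 ]
scene scoop [ 0.429 -0.034  0.01 ]
scene scoopend [ 0.335 -0.014  0.01 ]
scene std1 [ 0.455 -0.075  0.01 ]
scene std2 [ 0.538 -0.359  0.01 ]
scene can [ 0.789 -0.029  0.01 ]
scene canleft [ 0.805 -0.088  0.01 ]
side scoop [ 0.434 -0.035  0.01 ]
side scoopend [ 0.338 -0.017  0.01 ]
scene [329 151  11  18 149] [333.97315436 159.88590604]
side [356 157  15  14 190] [362.82105263 163.16842105]
```

View pics/wrist0.png

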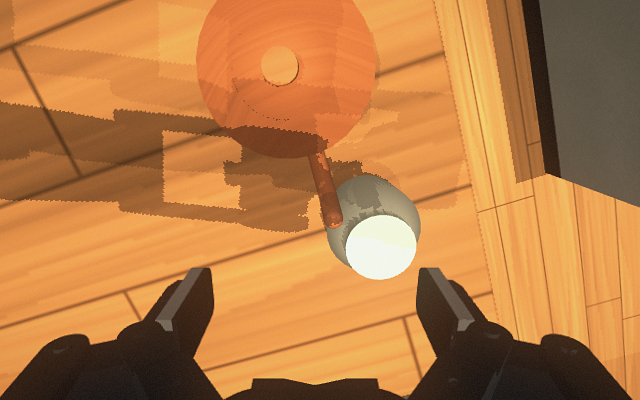

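The wrist view shows empty table and a plate left of the scene, nothing in the way. The estimates are key (0.474,-0.119) and lock (0.556,0.153), and the heights match. I'll go above the key and look from close by.

```bash
r='[[-487,-589,0],0]'; python3 -m jog '[[[-487,-589,0],0],[[-487,-589,0],0],[[-487,-589,0],0],[[-487,-589,0],0],[[-487,-589,0],0],[[-487,-589,0],0],[[-487,-589,0],0],[[-487,-589,0],0],[[-487,-589,0],0],[[-487,-589,0],0],[[-487,-589,0],0],[[-487,-589,0],0],[[-487,-589,0],0],[[-487,-589,0],0],[[-487,-589,0],0],[[-487,-589,0],0],[[-487,-589,0],0],[[-487,-589,0],0],[[-487,-589,0],0],[[-487,-589,0],0]]'
python3 -m jog '[[[0,0,0],0],[[0,0,0],0],[[0,0,0],0]]'
python3 - <<'E'
from h import *
s=env.sense();print(s["time_s"],s["position"],s["joints"])
i,im=snap("wrist","w1.png");print(i["eye"],R.from_quat(i["orientation"]).as_matrix().round(3))
E
```

```text
time_s: 1.82
position: [0.4745, -0.1216, 0.2502]
orientation: [0.161, 0.987, -0.0, 0.0]
contact_force: [-0.0, 0.9, -0.6]
grip_width: 0.0854
gripper_force: 0.0
time_s: 2.07
position: [0.4731, -0.1168, 0.25]
orientation: [0.158, 0.987, 0.0, -0.0]
contact_force: [-0.8, -0.7, 0.2]
grip_width: 0.0852
gripper_force: 0.0
2.0667 [ 0.47309303 -0.11678372  0.24996334] [-3.86434027e-01 -8.14572352e-02  1.92993770e+00  4.77081031e-04
  1.29417067e+00 -1.64043363e+00]
[ 0.39759331 -0.09285985  0.37370015] [[ 0.311 -0.905 -0.29 ]
 [ 0.95   0.296  0.094]
 [ 0.001 -0.305  0.952]]
```

View pics/w1.png

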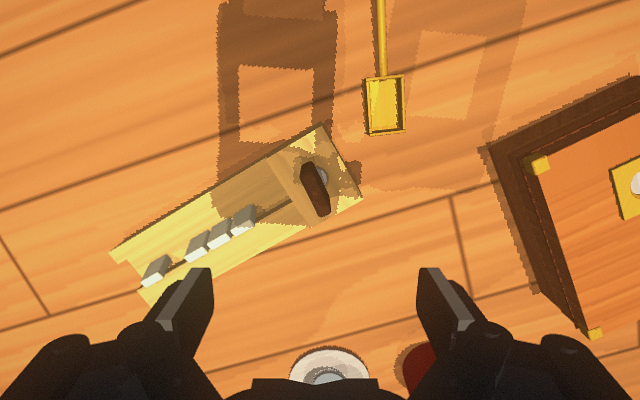

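The wrist view shows the dark handle at about (315,188), elongated from (303,165) to (328,215). It stands in the end block and the tiles lie to the lower left.

Run:
```python
from h import *
im=cv2.imread("pics/w1.png")
i=viewer.camera_info("wrist")
c=im[130:250,250:400];cv2.imwrite("pics/w1c.png",cv2.resize(c,(750,600),interpolation=cv2.INTER_NEAREST))
b=cv2.GaussianBlur(im,(3,3),0)
for th in (45,70,90,):
    m=(b[:,:,2]<th).astype(np.uint8);m[:, :290]=0;m[:,345:]=0;m[:140]=0;m[235:]=0
    n,l,s,ce=cv2.connectedComponentsWithStats(m)
    k=1+np.argmax(s[1:,4]) if n>1 else 0
    cs,_=cv2.findContours((l==k).astype(np.uint8),0,1)
    r=cv2.minAreaRect(cs[0]);bp=cv2.boxPoints(r)
    P=plane(i,bp,.104)
    print(th,s[k],ce[k],r,P.round(4).tolist(),plane(i,[ce[k]],.104).round(4),plane(i,[ce[k]],.09).round(4))
```

```text
45 [     0      0    640    400 256000] [319.5 199.5] ((319.5, 199.5), (399.0, 639.0), 90.0) [[0.2729, -0.2806, 0.104], [0.41, 0.1394, 0.104], [0.7791, 0.1261, 0.104], [0.5789, -0.4844, 0.104]] [[ 0.4789 -0.1152  0.104 ]] [[ 0.4832 -0.1164  0.09  ]]
70 [303 165   2   2   3] [303.66666667 165.66666667] ((303.7500305175781, 165.75001525878906), (0.7071067094802856, 1.4142134189605713), 45.0) [[0.449, -0.119, 0.104], [0.4485, -0.118, 0.104], [0.449, -0.1178, 0.104], [0.4495, -0.1188, 0.104]] [[ 0.4489 -0.1184  0.104 ]] [[ 0.4516 -0.1198  0.09  ]]
90 [301 162  29  48 525] [313.98666667 181.74666667] ((315.10003662109375, 187.1999969482422), (51.42955780029297, 17.88854217529297), 63.43495178222656) [[0.4489, -0.125, 0.104], [0.4468, -0.1112, 0.104], [0.4881, -0.1054, 0.104], [0.4906, -0.1197, 0.104]] [[ 0.4637 -0.1148  0.104 ]] [[ 0.4671 -0.116   0.09  ]]
```

View pics/w1c.png

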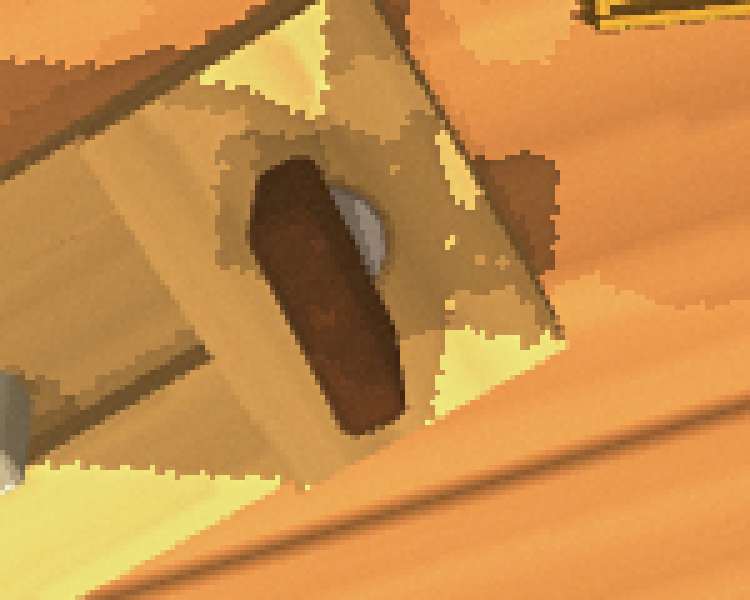

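Run:
```python
from h import *
i=viewer.camera_info("wrist")
f=lambda p:np.array(p)/5+[250,130]
P=plane(i,f([(250,235),(340,430),(372,434),(405,400),(300,200),(325,165)]),.104);print(P.round(4))
u=P[1]-P[0];print(np.linalg.norm(u),np.degrees(np.arctan2(u[1],u[0])));u/=np.linalg.norm(u)
print("centre",P[2]-.02*u)
n=np.array([-u[1],u[0],0]);print("perp extents rel centre",((P-(P[2]-.02*u))@n).round(4),((P-(P[2]-.02*u))@u).round(4))
S=plane(i,f([(360,232)]),.052);print("shank-ish",S)
sh=plane(i,f([(387,240),(562,345),(300,490),(80,150),(375,0)]),.052);print(sh.round(4))
a=sh[2]-sh[1];print("stand dir",np.degrees(np.arctan2(a[1],a[0])))
```

```text
[[ 0.4566 -0.1241  0.104 ]
 [ 0.4919 -0.1207  0.104 ]
 [ 0.4942 -0.1159  0.104 ]
 [ 0.4903 -0.1091  0.104 ]
 [ 0.4537 -0.1148  0.104 ]
 [ 0.4497 -0.1094  0.104 ]]
0.035496978664546 5.497617626385726
centre [ 0.47429513 -0.11784008  0.104     ]
perp extents rel centre [-0.0045 -0.0045 -0.      0.0072  0.005   0.0107] [-0.0182  0.0173  0.02    0.0168 -0.0202 -0.0237]
shank-ish [[ 0.4738     -0.11033411  0.052     ]]
[[ 0.4768 -0.106   0.052 ]
 [ 0.5069 -0.0804  0.052 ]
 [ 0.5196 -0.1373  0.052 ]
 [ 0.443  -0.1547  0.052 ]
 [ 0.4339 -0.0947  0.052 ]]
stand dir -77.41861055370775
```

The handle axis has yaw about 5.5° and its centre is near (0.474,-0.117). I'll turn the tool +156° so the last joint has room for the lock turning, then look again.

```bash
python3 -m jog '[[[0,0,0],7],[[0,0,0],14],[[0,0,0],21],[[0,0,0],28],[[0,0,0],35],[[0,0,0],42],[[0,0,0],49],[[0,0,0],56],[[0,0,0],63],[[0,0,0],70],[[0,0,0],77],[[0,0,0],84],[[0,0,0],91],[[0,0,0],98]]' >/dev/null
python3 -m jog '[[[0,0,0],7],[[0,0,0],14],[[0,0,0],21],[[0,0,0],28],[[0,0,0],35],[[0,0,0],42],[[0,0,0],49],[[0,0,0],56],[[0,0,60],58],[[0,0,80],58],[[0,0,80],58],[[0,0,80],58]]' 45
python3 - <<'E'
from h import *
s=env.sense();print(s["position"],s["joints"])
i,im=snap("wrist","w2.png");print(i["eye"])
M=R.from_quat(s["orientation"]).as_matrix();print(M.round(3))
im=im[:,:,::-1]
b=cv2.GaussianBlur(im,(3,3),0)
cv2.imwrite("pics/w2c.png",cv2.resize(im[100:,150:490],(680,600)))
E
```

```text
time_s: 4.28
position: [0.4714, -0.1165, 0.1683]
orientation: [0.999, 0.051, -0.003, -0.001]
contact_force: [0.2, 0.1, 0.9]
grip_width: 0.0449
gripper_force: 0.0
[ 0.4714138  -0.11653083  0.16829363] [-3.87057478e-01  1.13820315e-02  2.00356807e+00  1.23723489e-04
  1.13312960e+00  1.08188956e+00]
[ 0.54924633 -0.1092812   0.29148868]
[[ 0.995  0.102 -0.006]
 [ 0.102 -0.995  0.003]
 [-0.006 -0.003 -1.   ]]
```

View pics/w2.png

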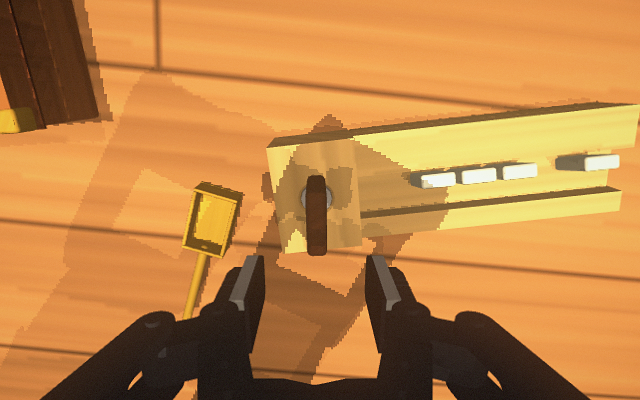

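The handle now appears vertical at column 316, from row 176 to 256, midway between the fingers (columns 250 and 380). It is aligned. I'll check its length position.

Run:
```python
from h import *
i=viewer.camera_info("wrist");s=env.sense();M=R.from_quat(s["orientation"]).as_matrix()
for p in [(306,250),(327,250),(316.5,256),(306,200),(327,200)]:
    q=plane(i,[p],.104)[0];print(p,q.round(4),(M.T@(q-s["position"])*1000).round(1))
```

```text
(306, 250) [ 0.4597 -0.1142  0.104 ] [-13.4  -4.7  66.7]
(327, 250) [ 0.461  -0.1266  0.104 ] [-13.4   7.7  66.7]
(316.5, 256) [ 0.4564 -0.1208  0.104 ] [-17.3   1.5  66.7]
(306, 200) [ 0.4906 -0.1113  0.104 ] [17.6 -4.5 66.7]
(327, 200) [ 0.4918 -0.1231  0.104 ] [17.6  7.4 66.7]
```

```bash
python3 -m jog '[[[3,1.5,30],0],[[3,1.5,55],0],[[3,1.5,70],0],[[3,1.5,82],0],[[3,1.5,82],0],[[3,1.5,82],0]]' 45
python3 -m jog '[[[0,0,0],0],[[0,0,0],0],[[0,0,0],0],[[0,0,0],0],[[0,0,0],0],[[0,0,0],0],[[0,0,0],0],[[0,0,0],0]]' 0 60
```

```text
time_s: 4.83
position: [0.4786, -0.1201, 0.0905]
orientation: [0.999, 0.05, 0.001, 0.001]
contact_force: [-0.2, 0.9, 0.8]
grip_width: 0.045
gripper_force: 0.0
time_s: 5.5
position: [0.4783, -0.118, 0.0903]
orientation: [0.999, 0.049, 0.001, -0.002]
contact_force: [-0.3, 6.1, 5.7]
grip_width: 0.011
gripper_force: 60.6
```

Gripped at 11 mm width. I'll lift it and check it in hand.

```bash
python3 -m jog '[[[0,0,-5],0],[[0,0,-15],0],[[0,0,-30],0],[[0,0,-50],0],[[0,0,-75],0],[[0,0,-105],0],[[0,0,-130],0],[[0,0,-130],0],[[0,0,-130],0]]'
python3 - <<'E'
from h import *
import pickle
s=env.sense();print(s["position"],s["joints"],s["grip_width"],R.from_quat(s["orientation"]).as_matrix().round(3))
d={n:snap(n,n+"3.png") for n in("scene","side","wrist")};pickle.dump(d,open("d3.pkl","wb"))
a=cv2.imread("pics/scene3.png")[60:200,230:430];b=cv2.imread("pics/side3.png")[60:200,270:470];c=cv2.imread("pics/wrist3.png")
o=np.vstack([np.hstack([cv2.resize(a,(400,280)),cv2.resize(b,(400,280))]),cv2.resize(c,(480,300))[:, :].copy() if 0 else np.hstack([c[90:390,120:520],cv2.resize(c,(400,300))])])
cv2.imwrite("pics/m3.png",o)
E
```

```text
time_s: 6.25
position: [0.4781, -0.1202, 0.2205]
orientation: [0.999, 0.05, 0.002, 0.001]
contact_force: [-0.6, 0.2, -2.6]
grip_width: 0.0112
gripper_force: 59.7
[ 0.47813776 -0.12018097  0.2204971 ] [-3.88636188e-01 -4.26989623e-02  1.95076897e+00 -1.47009509e-04
  1.22840581e+00  1.08206059e+00] 0.011246940226037637 [[ 0.995  0.1    0.005]
 [ 0.1   -0.995 -0.002]
 [ 0.004  0.003 -1.   ]]
```

View pics/m3.png

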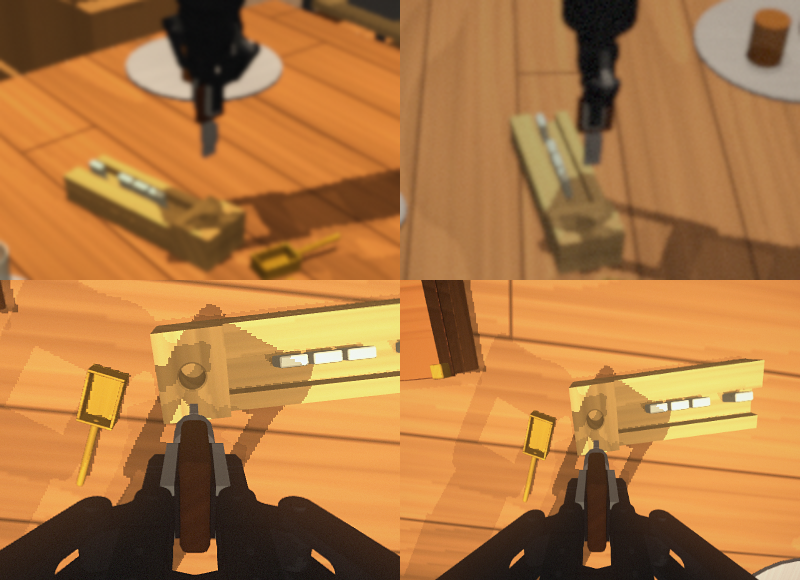

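The key is in hand, upright, shank visible below the pads. The empty pocket's rim is at about (313,186) in the wrist picture. The pocket was the key's axis, so I can get the key-to-TCP offset from it, with the camera bias cancelling against the lock seen in the same view.

Run:
```python
from h import *
import pickle
d=pickle.load(open("d3.pkl","rb"));i,im=d["wrist"]
P=plane(i,[(313,186.5),(300,186.5),(326,186.5),(313,173),(313,200)],.052);print("pocket",P.round(4))
print("rim sizes",np.linalg.norm(P[1]-P[2]),np.linalg.norm(P[3]-P[4]))
Q=plane(i,[(315,362),(315,230)],.236);print("handle ends",Q.round(4))
L=cv2.resize(im[150:225,270:360],(720,600),interpolation=cv2.INTER_CUBIC)
g=cv2.cvtColor(im,cv2.COLOR_RGB2GRAY);print(g[160:214:3,313]);print(g[187,292:336:2])
# side/scene shank tip & tcp check: lock from scene/side by silver mouth mask
for n,(u,v) in dict(scene=(390,231),side=(332,256)).items():
    j,m=d[n];h=cv2.cvtColor(m,cv2.COLOR_RGB2HSV);k=((h[:,:,1]<90)&(h[:,:,2]>120)).astype(np.uint8)
    c,l,s,ce=cv2.connectedComponentsWithStats(k)
    for t in range(1,c):
        if np.hypot(*(ce[t]-[u,v]))<12 and s[t,4]>10: print(n,s[t],ce[t],plane(j,[ce[t]],.088)[0].round(4))
```

```text
pocket [[ 0.4741 -0.1183  0.052 ]
 [ 0.473  -0.1073  0.052 ]
 [ 0.4752 -0.1292  0.052 ]
 [ 0.4858 -0.1171  0.052 ]
 [ 0.4622 -0.1194  0.052 ]]
rim sizes 0.022005227472495153 0.0236808488361298
handle ends [[ 0.4584 -0.1216  0.236 ]
 [ 0.5103 -0.1163  0.236 ]]
[143 139 142 141 116 170 174 138 141 117  96  90 100 113 146 145 142 143]
[128 126 122 118  92 100  91  89  91 104 114 117  95  97  94  93  81 124
 157 159 159 162]
scene [385 229  10   6  52] [389.5 231.5] [0.5569 0.152  0.088 ]
side [326 251  12   9  87] [331.10344828 255.04597701] [0.5574 0.1519 0.088 ]
```

```bash
python3 -m jog '[[[16,-65,0],0],[[26,-105,0],0],[[36,-145,0],0],[[46,-185,0],0],[[56,-220,0],0],[[63,-248,0],0],[[66,-262,0],0],[[66,-262,0],0],[[66,-262,0],0],[[66,-262,0],0],[[66,-262,0],0]]'
python3 - <<'E'
from h import *
import pickle
out=[]
for k in range(5):
    s=env.sense();i,im=snap("wrist","w4.png" if k==4 else None);out.append((s,i,im))
    print(s["position"].round(4),np.array(i["eye"]).round(4),R.from_quat(s["orientation"]).as_euler("ZYX",True).round(2),R.from_quat(i["orientation"]).as_euler("ZYX",True).round(2),s["contact_force"].round(2))
pickle.dump(out,open("d4.pkl","wb"))
E
```

```text
time_s: 7.32
position: [0.5156, 0.1465, 0.2171]
orientation: [0.999, 0.049, -0.001, 0.0]
contact_force: [0.1, -0.3, -1.5]
grip_width: 0.0109
gripper_force: 59.8
[0.5156 0.1465 0.2171] [0.593  0.1539 0.3406] [5.6600e+00 1.4000e-01 1.7996e+02] [-8.430e+01 -3.000e-02 -1.798e+01] [ 0.06 -0.29 -1.45]
[0.5159 0.1464 0.2175] [0.5932 0.1537 0.341 ] [5.6300e+00 9.0000e-02 1.7998e+02] [-8.432e+01 -2.000e-02 -1.793e+01] [-0.99 -0.   -1.74]
[0.5161 0.1464 0.2178] [0.5933 0.1537 0.3414] [5.6200e+00 6.0000e-02 1.7998e+02] [-8.433e+01 -1.000e-02 -1.790e+01] [-0.74 -0.41 -1.54]
[0.5162 0.1465 0.218 ] [0.5934 0.1538 0.3416] [5.6300e+00 3.0000e-02 1.7999e+02] [-8.433e+01 -1.000e-02 -1.787e+01] [-0.3  -0.39 -1.24]
[0.5164 0.1466 0.2182] [0.5935 0.1539 0.3419] [5.6300e+00 1.0000e-02 1.7999e+02] [-84.32  -0.   -17.85] [-0.33  0.51 -1.92]
```

View pics/w4.png

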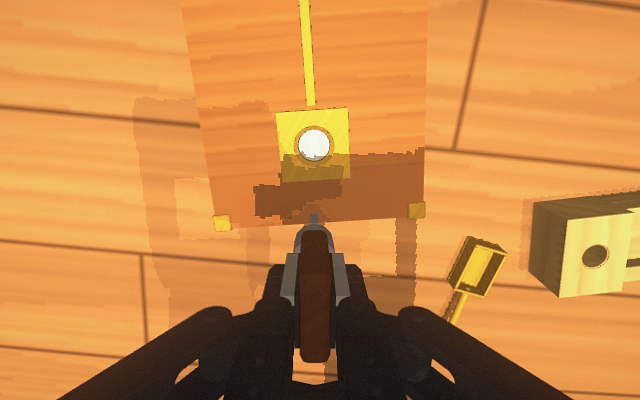

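The wrist view shows the plate with corners (277,113), (347,107), (351,178), (280,184), the mouth at (314,145) and the brass line from (304,0) to (311,105). The pocket is at (597,256).

Run:
```python
from h import *
import pickle
s,i,im=pickle.load(open("d4.pkl","rb"))[-1]
hsv=cv2.cvtColor(im,cv2.COLOR_RGB2HSV)
k=((hsv[:,:,1]<60)&(hsv[:,:,2]>130)).astype(np.uint8);c,l,st,ce=cv2.connectedComponentsWithStats(k)
for t in range(1,c):
    if np.hypot(*(ce[t]-[314,145]))<12: print(st[t],ce[t],plane(i,[ce[t]],.085)[0].round(4))
Pl=plane(i,[(277,113),(347,107),(351,178),(280,184)],.09);print(Pl.round(4),"plate centre",Pl.mean(0).round(4),[np.linalg.norm(Pl[a]-Pl[a-1]).round(4) for a in range(4)])
e=(Pl[1]-Pl[2])+(Pl[0]-Pl[3]);print("plate yaw",np.degrees(np.arctan2(e[1],e[0])))
# line centre by yellow mask
pts=[]
for r in (5,30,55,80,98):
    y=np.where((hsv[r,295:325,0]>21)&(hsv[r,295:325,1]>150)&(hsv[r,295:325,2]>180))[0]; 
    if len(y): pts.append((295+y.mean(),r))
Q=plane(i,pts,.086);a,b=np.polyfit(Q[:,0],Q[:,1],1);print(np.round(pts,1).tolist(),"line yaw",np.degrees(np.arctan(a)),"y at lock x",a*Pl.mean(0)[0]+b)
print("pocket",plane(i,[(596,257)],.052))
print("handle far end",plane(i,[(315,362)],s["position"][2]+.016), "near", plane(i,[(315,232)],s["position"][2]+.016))
print("tip", plane(i,[(314,215)],s["position"][2]-.056))
```

```text
[299 130  30  30 709] [313.7235543  144.00987306] [0.5554 0.1508 0.085 ]
[[0.575  0.1783 0.09  ]
 [0.5838 0.1305 0.09  ]
 [0.5341 0.1212 0.09  ]
 [0.5245 0.1727 0.09  ]] plate centre [0.5544 0.1507 0.09  ] [np.float64(0.0509), np.float64(0.0486), np.float64(0.0506), np.float64(0.0524)]
plate yaw 8.445429720053427
[[304.0, 5.0], [305.5, 30.0], [307.0, 55.0], [309.0, 80.0], [310.5, 98.0]] line yaw 9.619981444216364 y at lock x 0.15072277144390295
pocket [[ 0.47371056 -0.11819808  0.052     ]]
handle far end [[0.49621454 0.14408651 0.23421698]] near [[0.54883544 0.14933406 0.23421698]]
tip [[0.52878664 0.147801   0.16221698]]
```

Run:
```python
from h import *
import pickle
s,i,im=pickle.load(open("d4.pkl","rb"))[-1]
for c in (310,314,318): print(c,[tuple(int(v) for v in p) for p in im[206:246:2,c]])
print([tuple(int(v) for v in p) for p in im[220,300:330:2]])
K=np.array(i["camera_matrix"]);D=np.array(i["distortion"]);M=R.from_quat(i["orientation"]).as_matrix()
def proj(P):
    p=(np.array(P)-i["eye"])@M;p=p*[1,-1,-1];return cv2.projectPoints(p.reshape(-1,1,3),np.zeros(3),np.zeros(3),K,D)[0].reshape(-1,2)
T=R.from_quat(s["orientation"]).as_matrix()
for g in (4,6,8):
  for off in (0,-2,-4):
    loc=[[off+10,0,g+70],[off+11,0,g+51],[off+11,0,g+30],[off+20,0,g+22],[off+20,0,g-22],[off-20,0,g-22]]
    P=s["position"]+np.array(loc)/1000@T.T
    print(g,off,proj(P)[:,1].round(1),proj(P)[0,0].round(1))
```

```text
310 [(148, 86, 44), (147, 85, 41), (148, 87, 43), (148, 86, 40), (98, 87, 75), (103, 84, 71), (100, 85, 70), (100, 84, 72), (100, 83, 71), (110, 92, 80), (94, 78, 66), (98, 81, 71), (76, 48, 29), (72, 43, 23), (71, 38, 17), (73, 39, 21), (71, 37, 17), (69, 41, 18), (73, 44, 25), (72, 43, 24)]
314 [(148, 90, 47), (145, 83, 39), (146, 85, 41), (149, 88, 45), (98, 85, 75), (102, 86, 73), (99, 84, 73), (98, 80, 69), (101, 83, 71), (101, 85, 72), (100, 84, 71), (102, 85, 71), (76, 45, 27), (73, 43, 25), (74, 45, 26), (75, 46, 22), (74, 45, 28), (68, 34, 12), (70, 37, 19), (70, 39, 19)]
318 [(164, 97, 45), (146, 86, 42), (146, 85, 42), (148, 86, 44), (144, 84, 41), (142, 84, 44), (146, 86, 47), (145, 86, 43), (131, 84, 52), (132, 94, 67), (94, 79, 68), (94, 79, 69), (76, 47, 33), (71, 39, 14), (73, 44, 26), (70, 40, 13), (72, 42, 24), (71, 40, 15), (69, 39, 19), (72, 44, 22)]
[(147, 84, 43), (147, 85, 43), (147, 87, 42), (144, 80, 38), (149, 86, 41), (100, 84, 72), (97, 81, 68), (98, 80, 69), (100, 85, 72), (145, 86, 43), (145, 84, 40), (146, 86, 42), (149, 87, 44), (147, 87, 45), (147, 83, 41)]
4 0 [208.6 218.2 233.4 221.9 269.1 365.3] 314.0
4 -2 [211.8 221.7 237.2 226.  274.4 369.6] 314.0
4 -4 [215.  225.1 241.  230.1 279.6 373.9] 314.0
6 0 [207.5 216.9 231.8 220.4 266.2 361.4] 314.0
6 -2 [210.7 220.4 235.6 224.4 271.5 365.6] 314.0
6 -4 [213.8 223.8 239.4 228.5 276.7 369.9] 314.0
8 0 [206.5 215.7 230.3 218.8 263.5 357.5] 314.0
8 -2 [209.6 219.1 234.  222.9 268.6 361.8] 314.0
8 -4 [212.7 222.5 237.7 226.9 273.8 365.9] 314.0
```

The tongue edge at row 213 and the handle edge at row 229 fit a key axis 4 mm behind the TCP along tool x, with the grip 6 mm above the handle centre. That agrees with the pocket. The lock is at (0.555,0.151), yaw about 9°. I'll go over the lock and turn to about 107° CCW of the line.

```bash
python3 -m jog '[[[4,0,0],-7],[[8,0,0],-14],[[12,-1,0],-21],[[16,-1,0],-28],[[20,-2,0],-35],[[24,-2,0],-42],[[28,-3,0],-49],[[32,-3,0],-56],[[36,-4,0],-63],[[37,-4,0],-70],[[37,-4,0],-77],[[37,-4,0],-84],[[37.3,-3.8,0],-91],[[37.3,-3.8,0],-98],[[37.3,-3.8,0],-105],[[37.3,-3.8,0],-110],[[37.3,-3.8,15],-110],[[37.3,-3.8,30],-110],[[37.3,-3.8,35],-110],[[37.3,-3.8,35],-110]]'
python3 -m jog '[[[0,0,0],0],[[0,0,0],0],[[0,0,0],0],[[0,0,0],0],[[0,0,0],0],[[0,0,0],0]]'
python3 - <<'E'
from h import *
s=env.sense();T=R.from_quat(s["orientation"]).as_matrix();i,im=snap("wrist","w5.png")
print(s["position"],T.round(3),s["joints"])
K=s["position"]+T@[-.004,0,.006];print("key axis",K,"tip z",K[2]-.07, "err tool axes mm",(T.T@(np.array([.555,.1507,K[2]])-K)*1000).round(1),s["contact_force"])
E
```

```text
time_s: 9.23
position: [0.5516, 0.1546, 0.1813]
orientation: [0.532, 0.847, -0.001, -0.002]
contact_force: [-0.9, 0.2, -1.0]
grip_width: 0.0114
gripper_force: 59.8
time_s: 9.73
position: [0.5533, 0.1552, 0.1838]
orientation: [0.532, 0.847, 0.0, 0.0]
contact_force: [0.9, -0.7, -1.8]
grip_width: 0.0113
gripper_force: 59.8
[0.55333704 0.15522992 0.18380565] [[-0.434  0.901  0.001]
 [ 0.901  0.434  0.   ]
 [-0.     0.001 -1.   ]] [ 1.51397739e-01  1.76394387e-01  1.79197411e+00 -8.33347247e-08
  1.17240236e+00 -2.97787311e-01]
key axis [0.55507884 0.15162746 0.17780662] tip z 0.10780661896341501 err tool axes mm [-0.8 -0.5 -0. ] [ 0.90231513 -0.73804667 -1.78789958]
```

View pics/w5.png

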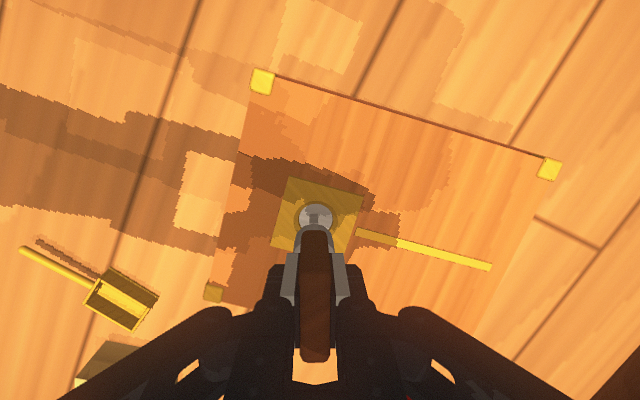

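The tongue is over the bore at (315,215), with the plate around it. I'll correct by about 1 mm and lower it slowly, watching the force.

```bash
python3 -m jog '[[[-0.8,-0.5,5],0],[[-0.8,-0.5,10],0],[[-0.8,-0.5,14],0],[[-0.8,-0.5,16],0],[[-0.8,-0.5,18],0],[[-0.8,-0.5,20],0],[[-0.8,-0.5,21],0],[[-0.8,-0.5,21],0],[[-0.8,-0.5,21],0]]'
python3 -m jog '[[[0,0,1],0],[[0,0,2],0],[[0,0,3],0],[[0,0,4],0],[[0,0,4],0],[[0,0,4],0],[[0,0,4],0]]'
```

```text
time_s: 10.53
position: [0.553, 0.1543, 0.1624]
orientation: [0.532, 0.847, 0.0, 0.0]
contact_force: [-0.6, -0.6, -0.9]
grip_width: 0.011
gripper_force: 59.8
time_s: 11.12
position: [0.5529, 0.1542, 0.1583]
orientation: [0.532, 0.847, -0.0, -0.0]
contact_force: [0.7, 0.2, -2.2]
grip_width: 0.0111
gripper_force: 59.8
```

```bash
python3 -m jog '[[[0,0,1],0],[[0,0,2],0],[[0,0,3],0],[[0,0,4],0],[[0,0,5],0],[[0,0,6],0],[[0,0,6],0],[[0,0,6],0]]'
python3 -m jog '[[[0,0,1],0],[[0,0,2],0],[[0,0,3],0],[[0,0,3],0],[[0,0,3],0]]'
```

```text
time_s: 11.78
position: [0.5529, 0.1542, 0.1522]
orientation: [0.532, 0.847, -0.0, -0.0]
contact_force: [0.3, -0.1, -0.8]
grip_width: 0.0112
gripper_force: 59.8
time_s: 12.2
position: [0.5535, 0.1543, 0.1496]
orientation: [0.532, 0.847, 0.0, 0.0]
contact_force: [1.4, 1.1, -1.6]
grip_width: 0.0111
gripper_force: 59.9
```

```bash
python3 -m jog '[[[0,0,0.5],0],[[0,0,1],0],[[0,0,1.5],0],[[0,0,1.5],0],[[0,0,1.5],0]]'
python3 -m jog '[[[0,0,0.5],0],[[0,0,1],0],[[0,0,1.5],0],[[0,0,1.5],0],[[0,0,1.5],0]]'
```

```text
time_s: 12.62
position: [0.5538, 0.1543, 0.1484]
orientation: [0.532, 0.847, 0.001, 0.001]
contact_force: [2.3, 0.1, 1.1]
grip_width: 0.0108
gripper_force: 60.2
time_s: 13.03
position: [0.5539, 0.1544, 0.1482]
orientation: [0.532, 0.847, 0.001, 0.001]
contact_force: [-1.0, 0.4, 7.6]
grip_width: 0.0114
gripper_force: 61.3
```

Contact at TCP z 0.148 is the face, within 2 mm of the expected 0.146. I'll ease off to about 4 N and sweep clockwise about the key axis.

```bash
python3 -m jog '[[[0,0,-0.8],0],[[0,0,-0.8],0],[[0,0.07,-0.8],1],[[0,0.14,-0.8],2],[[0,0.21,-0.8],3],[[0,0.28,-0.8],4],[[0,0.35,-0.8],5],[[0,0.42,-0.8],6],[[0,0.49,-0.8],7],[[0,0.56,-0.8],8],[[0,0.63,-0.8],9],[[0,0.7,-0.8],10]]'
python3 -m jog '[[[0,0.07,0],1],[[0,0.14,0],2],[[0,0.21,0],3],[[0,0.28,0],4],[[0,0.35,0],5],[[0,0.42,0],6],[[0,0.49,0],7],[[0,0.56,0],8],[[0,0.63,0],9],[[0,0.7,0],10]]'
```

```text
time_s: 14.03
position: [0.5544, 0.1544, 0.1482]
orientation: [0.604, 0.797, 0.0, 0.001]
contact_force: [0.2, -0.2, 6.1]
grip_width: 0.0108
gripper_force: 60.9
time_s: 14.87
position: [0.555, 0.1544, 0.1481]
orientation: [0.671, 0.741, 0.0, 0.001]
contact_force: [0.7, -1.1, 5.3]
grip_width: 0.0114
gripper_force: 60.9
```

```bash
python3 -m jog '[[[0,0.07,-0.5],1],[[0,0.14,-0.5],2],[[0,0.21,-0.5],3],[[0,0.28,-0.5],4],[[0,0.35,-0.5],5],[[0,0.42,-0.5],6],[[0,0.49,-0.5],7],[[0,0.56,-0.5],8],[[0,0.63,-0.5],9],[[0,0.7,-0.5],10]]'
python3 -m jog '[[[0,0.07,0],1],[[0,0.14,0],2],[[0,0.21,0],3],[[0,0.28,0],4],[[0,0.35,0],5],[[0,0.42,0],6],[[0,0.49,0],7],[[0,0.56,0],8],[[0,0.63,0],9],[[0,0.7,0],10]]'
```

```text
time_s: 15.7
position: [0.5555, 0.1545, 0.148]
orientation: [0.733, 0.68, 0.0, 0.001]
contact_force: [3.0, -3.2, 4.8]
grip_width: 0.011
gripper_force: 60.8
time_s: 16.53
position: [0.5562, 0.1545, 0.1479]
orientation: [0.79, 0.613, 0.0, 0.001]
contact_force: [3.0, -1.8, 5.4]
grip_width: 0.0111
gripper_force: 60.9
```

```bash
python3 -m jog '[[[0,0.07,-0.4],1],[[0,0.14,-0.4],2],[[0,0.21,-0.4],3],[[0,0.28,-0.4],4],[[0,0.35,-0.4],5],[[0,0.42,-0.4],6],[[0,0.49,-0.4],7],[[0,0.56,-0.4],8],[[0,0.63,-0.4],9],[[0,0.7,-0.4],10]]'
python3 -m jog '[[[0,0.07,0],1],[[0,0.14,0],2],[[0,0.21,0],3],[[0,0.28,0],4],[[0,0.35,0],5],[[0,0.42,0],6],[[0,0.49,0],7],[[0,0.56,0],8],[[0,0.63,0],9],[[0,0.7,0],10]]'
```

```text
time_s: 17.37
position: [0.5566, 0.1544, 0.1481]
orientation: [0.84, 0.542, 0.0, 0.0]
contact_force: [3.2, -3.0, 4.1]
grip_width: 0.011
gripper_force: 60.7
time_s: 18.2
position: [0.5571, 0.1542, 0.1482]
orientation: [0.884, 0.467, -0.0, 0.0]
contact_force: [3.2, -4.2, 5.7]
grip_width: 0.0113
gripper_force: 60.9
```

No drop yet (θ≈47°), and a sideways force of (3,-4) N shows the key is off centre. I'll ease up slightly to see what remains.

```bash
python3 -m jog '[[[0,0,-1.5],0],[[0,0,-2],0],[[0,0,-2],0],[[0,0,-2],0],[[0,0,-2],0]]'
python3 -m jog '[[[0,0.5,0],0],[[0,1,0],0],[[0,1,0],0],[[0,1,0],0],[[0,1,0],0]]'
python3 -m jog '[[[0,0.5,0],0],[[0,1,0],0],[[0,1,0],0],[[0,1,0],0],[[0,1,0],0]]'
python3 -m jog '[[[0,0.5,0],0],[[0,1,0],0],[[0,1,0],0],[[0,1,0],0],[[0,1,0],0]]'
```

```text
time_s: 18.62
position: [0.5566, 0.1543, 0.1485]
orientation: [0.884, 0.467, -0.0, -0.0]
contact_force: [6.6, -2.1, -1.5]
grip_width: 0.0113
gripper_force: 59.7
time_s: 19.03
position: [0.5568, 0.1541, 0.1486]
orientation: [0.884, 0.467, -0.001, -0.001]
contact_force: [4.6, -0.7, -3.7]
grip_width: 0.0112
gripper_force: 59.6
time_s: 19.45
position: [0.5573, 0.1533, 0.1495]
orientation: [0.884, 0.467, -0.001, -0.001]
contact_force: [-0.4, 0.8, -1.2]
grip_width: 0.0111
gripper_force: 59.7
time_s: 19.87
position: [0.5591, 0.1526, 0.1499]
orientation: [0.884, 0.467, -0.0, -0.0]
contact_force: [-0.2, 0.3, -1.0]
grip_width: 0.0113
gripper_force: 59.7
```

```bash
python3 -m jog '[[[0,0.5,0],0],[[0,1,0],0],[[0,1,0],0],[[0,1,0],0],[[0,1,0],0]]'
python3 -m jog '[[[0,0.5,0],0],[[0,1,0],0],[[0,1,0],0],[[0,1,0],0],[[0,1,0],0]]'
python3 -m jog '[[[0,0.5,0],0],[[0,1,0],0],[[0,1,0],0],[[0,1,0],0],[[0,1,0],0]]'
```

```text
time_s: 20.28
position: [0.5595, 0.1523, 0.1498]
orientation: [0.884, 0.467, -0.001, -0.001]
contact_force: [-3.8, 2.1, 0.3]
grip_width: 0.011
gripper_force: 59.9
time_s: 20.7
position: [0.5598, 0.1522, 0.1498]
orientation: [0.884, 0.467, -0.001, -0.001]
contact_force: [-5.4, 2.8, 0.7]
grip_width: 0.0113
gripper_force: 60.0
time_s: 21.12
position: [0.56, 0.1521, 0.1497]
orientation: [0.884, 0.467, -0.002, -0.002]
contact_force: [-7.1, 4.0, 3.3]
grip_width: 0.0112
gripper_force: 60.1
```

Wall contacts in tool y are at TCP (0.5568,0.1541) and (0.5595,0.1523), so the middle is about 1.2 mm back from where it was free. I'll centre there and probe along tool x.

```bash
python3 -m jog '[[[0,-2,0],0],[[0,-4.2,0],0],[[0,-4.2,0],0],[[0,-4.2,0],0],[[0,-4.2,0],0],[[0,-4.2,0],0]]'
python3 -m jog '[[[1,0,0],0],[[2,0,0],0],[[2,0,0],0],[[2,0,0],0],[[2,0,0],0]]'
python3 -m jog '[[[1,0,0],0],[[1,0,0],0],[[1,0,0],0],[[1,0,0],0]]'
python3 -m jog '[[[-2,0,0],0],[[-4,0,0],0],[[-5,0,0],0],[[-5,0,0],0],[[-5,0,0],0],[[-5,0,0],0]]'
python3 -m jog '[[[-1,0,0],0],[[-1,0,0],0],[[-1,0,0],0],[[-1,0,0],0]]'
```

```text
time_s: 21.62
position: [0.5593, 0.153, 0.1503]
orientation: [0.884, 0.467, 0.001, 0.001]
contact_force: [-0.6, 0.8, -1.3]
grip_width: 0.0112
gripper_force: 59.8
time_s: 22.03
position: [0.5596, 0.1546, 0.15]
orientation: [0.884, 0.467, -0.0, 0.0]
contact_force: [-0.1, -1.5, -0.3]
grip_width: 0.0108
gripper_force: 60.0
time_s: 22.37
position: [0.5598, 0.155, 0.15]
orientation: [0.884, 0.468, -0.001, 0.0]
contact_force: [-2.5, -4.5, 0.7]
grip_width: 0.0112
gripper_force: 60.2
time_s: 22.87
position: [0.5576, 0.1521, 0.1501]
orientation: [0.884, 0.467, 0.001, -0.0]
contact_force: [-0.5, 0.2, -1.4]
grip_width: 0.0114
gripper_force: 59.8
time_s: 23.2
position: [0.5573, 0.1517, 0.1502]
orientation: [0.884, 0.467, 0.001, -0.001]
contact_force: [2.0, 4.3, -2.4]
grip_width: 0.0112
gripper_force: 59.5
```

Wall contacts in tool x are symmetric about 2.9 mm forward of here, and the 3.4 mm spacing matches the bore. I'll centre it and press lightly.

```bash
python3 -m jog '[[[1.5,0,0],0],[[2.9,0,0],0],[[2.9,0,0],0],[[2.9,0,0],0],[[2.9,0,0],0],[[2.9,0,0],0],[[2.9,0,0.7],0],[[2.9,0,1.4],0],[[2.9,0,2],0],[[2.9,0,2.5],0],[[2.9,0,2.5],0],[[2.9,0,2.5],0]]'
python3 -m jog '[[[0,0,0.3],0],[[0,0,0.6],0],[[0,0,0.6],0],[[0,0,0.6],0]]'
```

```text
time_s: 24.2
position: [0.5586, 0.1531, 0.1483]
orientation: [0.884, 0.467, -0.0, 0.0]
contact_force: [-2.4, -1.6, 4.9]
grip_width: 0.0114
gripper_force: 60.6
time_s: 24.53
position: [0.5587, 0.1531, 0.1482]
orientation: [0.884, 0.467, 0.0, 0.0]
contact_force: [-4.3, -2.1, 7.4]
grip_width: 0.0115
gripper_force: 61.1
```

```bash
python3 -m jog '[[[0,0,-0.7],0],[[0,0.07,-0.7],1],[[0,0.14,-0.7],2],[[0,0.21,-0.7],3],[[0,0.28,-0.7],4],[[0,0.35,-0.7],5],[[0,0.42,-0.7],6],[[0,0.49,-0.7],7],[[0,0.56,-0.7],8],[[0,0.63,-0.7],9],[[0,0.7,-0.7],10]]'
python3 -m jog '[[[0,0.07,0],1],[[0,0.14,0],2],[[0,0.21,0],3],[[0,0.28,0],4],[[0,0.35,0],5],[[0,0.42,0],6],[[0,0.49,0],7],[[0,0.56,0],8],[[0,0.63,0],9],[[0,0.7,0],10]]'
```

```text
time_s: 25.45
position: [0.5595, 0.1533, 0.1483]
orientation: [0.922, 0.388, 0.001, -0.0]
contact_force: [-2.4, 0.3, 5.0]
grip_width: 0.0108
gripper_force: 60.7
time_s: 26.28
position: [0.5599, 0.1529, 0.1483]
orientation: [0.952, 0.306, 0.001, -0.0]
contact_force: [-1.9, 1.4, 5.7]
grip_width: 0.0114
gripper_force: 60.8
```

```bash
python3 -m jog '[[[-0.6,0,-0.4],0],[[-0.6,-0.07,-0.4],-1],[[-0.6,-0.14,-0.4],-2],[[-0.6,-0.21,-0.4],-3],[[-0.6,-0.28,-0.4],-4],[[-0.6,-0.35,-0.4],-5],[[-0.6,-0.42,-0.4],-6],[[-0.6,-0.49,-0.4],-7],[[-0.6,-0.56,-0.4],-8],[[-0.6,-0.63,-0.4],-9],[[-0.6,-0.7,-0.4],-10]]'
python3 -m jog '[[[0,-0.07,0],-1],[[0,-0.14,0],-2],[[0,-0.21,0],-3],[[0,-0.28,0],-4],[[0,-0.35,0],-5],[[0,-0.42,0],-6],[[0,-0.49,0],-7],[[0,-0.56,0],-8],[[0,-0.63,0],-9],[[-0.06,-0.7,0],-10]]'
python3 -m jog '[[[0,-0.07,0],-1],[[0,-0.14,0],-2],[[0,-0.21,0],-3],[[0,-0.28,0],-4],[[0,-0.35,0],-5],[[0,-0.42,0],-6],[[0,-0.49,0],-7],[[0,-0.56,0],-8],[[0,-0.63,0],-9],[[-0.06,-0.7,0],-10]]'
```

```text
time_s: 27.2
position: [0.5589, 0.1524, 0.1483]
orientation: [0.921, 0.389, 0.0, 0.0]
contact_force: [-0.5, 0.4, 5.2]
grip_width: 0.0114
gripper_force: 60.8
time_s: 28.03
position: [0.5583, 0.1528, 0.1483]
orientation: [0.884, 0.468, 0.0, 0.0]
contact_force: [1.2, 0.8, 5.1]
grip_width: 0.0112
gripper_force: 60.8
time_s: 28.87
position: [0.5577, 0.1532, 0.1481]
orientation: [0.839, 0.543, 0.0, 0.0]
contact_force: [0.5, 0.0, 4.9]
grip_width: 0.0113
gripper_force: 60.8
```

```bash
python3 -m jog '[[[0,-0.07,0],-1],[[0,-0.14,0],-2],[[0,-0.21,0],-3],[[0,-0.28,0],-4],[[0,-0.35,0],-5],[[0,-0.42,0],-6],[[0,-0.49,0],-7],[[0,-0.56,0],-8],[[0,-0.63,0],-9],[[-0.06,-0.7,0],-10]]'
python3 -m jog '[[[0,-0.07,0],-1],[[0,-0.14,0],-2],[[0,-0.21,0],-3],[[0,-0.28,0],-4],[[0,-0.35,0],-5],[[0,-0.42,0],-6],[[0,-0.49,0],-7],[[0,-0.56,0],-8],[[0,-0.63,0],-9],[[-0.06,-0.7,0],-10]]'
```

```text
time_s: 29.7
position: [0.5565, 0.1537, 0.1478]
orientation: [0.789, 0.614, -0.0, -0.0]
contact_force: [0.7, 1.3, 4.1]
grip_width: 0.0109
gripper_force: 60.5
time_s: 30.53
position: [0.5561, 0.1536, 0.1478]
orientation: [0.732, 0.681, -0.0, 0.0]
contact_force: [2.4, 1.3, -3.0]
grip_width: 0.0112
gripper_force: 59.7
```

The force vanished near θ≈77°, so the tongue has found the slot. I'll press down gently.

```bash
python3 -m jog '[[[0,0,0.5],0],[[0,0,1],0],[[0,0,1.5],0],[[0,0,1.5],0],[[0,0,1.5],0]]'
```

```text
time_s: 30.95
position: [0.5563, 0.1536, 0.1468]
orientation: [0.733, 0.68, 0.0, 0.0]
contact_force: [1.4, 0.8, -0.5]
grip_width: 0.011
gripper_force: 59.9
```

Dropping freely. I'll continue down.

```bash
python3 -m jog '[[[0,0,1],0],[[0,0,2],0],[[0,0,3],0],[[0,0,3],0],[[0,0,3],0]]'
python3 -m jog '[[[0,0,1],0],[[0,0,2],0],[[0,0,3],0],[[0,0,3],0],[[0,0,3],0]]'
```

```text
time_s: 31.37
position: [0.5564, 0.1536, 0.1437]
orientation: [0.733, 0.68, 0.0, 0.0]
contact_force: [2.1, -0.9, 2.0]
grip_width: 0.0113
gripper_force: 60.4
time_s: 31.78
position: [0.5564, 0.1537, 0.1407]
orientation: [0.733, 0.68, 0.0, 0.0]
contact_force: [0.3, 0.7, 3.8]
grip_width: 0.0113
gripper_force: 60.7
```

```bash
python3 -m jog '[[[0,0,1],0],[[0,0,2],0],[[0,0,3],0],[[0,0,3],0],[[0,0,3],0]]'
python3 -m jog '[[[0,0,0.7],0],[[0,0,1.4],0],[[0,0,2],0],[[0,0,2],0],[[0,0,2],0]]'
```

```text
time_s: 32.2
position: [0.5563, 0.1537, 0.1374]
orientation: [0.733, 0.68, 0.0, 0.0]
contact_force: [1.5, 0.9, 2.4]
grip_width: 0.0113
gripper_force: 60.5
time_s: 32.62
position: [0.5563, 0.1537, 0.1355]
orientation: [0.733, 0.68, 0.0, 0.0]
contact_force: [2.1, 0.3, 3.2]
grip_width: 0.0112
gripper_force: 60.6
```

```bash
python3 -m jog '[[[0,0,0.4],0],[[0,0,0.8],0],[[0,0,1.2],0],[[0,0,1.2],0],[[0,0,1.2],0]]'
python3 -m jog '[[[0,0,0.3],0],[[0,0,0.6],0],[[0,0,0.6],0],[[0,0,0.6],0],[[0,0,0.6],0]]'
```

```text
time_s: 33.03
position: [0.5563, 0.1537, 0.1344]
orientation: [0.733, 0.68, 0.0, 0.0]
contact_force: [2.0, -0.4, 4.4]
grip_width: 0.0111
gripper_force: 60.7
time_s: 33.45
position: [0.5564, 0.1537, 0.1344]
orientation: [0.733, 0.68, 0.0, 0.0]
contact_force: [0.4, 0.6, 6.6]
grip_width: 0.011
gripper_force: 61.1
```

Seated at z 0.1344 (a 14 mm drop, fully home). I'll relieve the press and turn clockwise about 76°.

```bash
python3 -m jog '[[[0,0,-0.6],0],[[0,0,-0.6],0],[[0,0.14,-0.6],2],[[0,0.28,-0.6],4],[[0,0.42,-0.6],6],[[-0.03,0.56,-0.6],8],[[-0.06,0.7,-0.6],10],[[-0.09,0.83,-0.6],12],[[-0.11,0.97,-0.6],14],[[-0.14,1.04,-0.6],15]]'
python3 -m jog '[[[0,0.14,0],2],[[0,0.28,0],4],[[0,0.42,0],6],[[-0.03,0.56,0],8],[[-0.06,0.7,0],10],[[-0.09,0.83,0],12],[[-0.11,0.97,0],14],[[-0.14,1.04,0],15]]'
python3 -c "
from h import *
s=env.sense();print(s['ft_torque'],s['contact_force'],s['grip_width'])"
```

```text
time_s: 34.28
position: [0.5571, 0.1534, 0.1344]
orientation: [0.816, 0.579, -0.0, 0.0]
contact_force: [1.5, 0.7, 4.5]
grip_width: 0.0111
gripper_force: 60.7
time_s: 34.95
position: [0.5577, 0.153, 0.1344]
orientation: [0.884, 0.467, -0.001, -0.0]
contact_force: [1.4, -0.1, 5.7]
grip_width: 0.0109
gripper_force: 60.9
[-0.00194421 -0.22958974  0.05796444] [ 1.40795318 -0.09939825  5.70384755] 0.01085433945587532
```

```bash
python3 -m jog '[[[0,0.14,-0.5],2],[[0,0.28,-0.5],4],[[0,0.42,-0.5],6],[[-0.03,0.56,-0.5],8],[[-0.06,0.7,-0.5],10],[[-0.09,0.83,-0.5],12],[[-0.11,0.97,-0.5],14],[[-0.14,1.04,-0.5],15]]'
python3 -m jog '[[[0,0.14,0],2],[[0,0.28,0],4],[[0,0.42,0],6],[[-0.03,0.56,0],8],[[-0.06,0.7,0],10],[[-0.09,0.83,0],12],[[-0.11,0.97,0],14],[[-0.14,1.04,0],15]]'
python3 -c "
from h import *
s=env.sense();print(s['ft_torque'],s['contact_force'],s['grip_width'])"
```

```text
time_s: 35.62
position: [0.5582, 0.1524, 0.1344]
orientation: [0.938, 0.348, -0.001, -0.0]
contact_force: [1.4, 0.5, 3.9]
grip_width: 0.011
gripper_force: 60.6
time_s: 36.28
position: [0.5585, 0.1517, 0.1344]
orientation: [0.975, 0.222, -0.001, -0.001]
contact_force: [1.3, 1.4, 4.4]
grip_width: 0.0109
gripper_force: 60.6
[ 0.27095324 -0.05546876  0.05467312] [1.30297729 1.44339387 4.40011294] 0.010928590996565958
```

```bash
python3 -m jog '[[[0,0.14,0],2],[[0,0.28,0],4],[[0,0.42,0],6],[[-0.03,0.56,0],8],[[-0.06,0.7,0],10],[[-0.09,0.83,0],12],[[-0.11,0.9,0],13],[[-0.14,0.97,0],14],[[-0.14,1.04,0],15],[[-0.14,1.1,0],16],[[-0.14,1.1,0],16],[[-0.14,1.1,0],16]]'
python3 -c "
from h import *
s=env.sense();print(s['ft_torque'],s['contact_force'],2*np.degrees(np.arctan2(*s['orientation'][[1,0]])))"
```

```text
time_s: 37.28
position: [0.5588, 0.1507, 0.1344]
orientation: [0.996, 0.085, -0.001, -0.001]
contact_force: [-2.4, 3.3, 5.3]
grip_width: 0.0114
gripper_force: 60.5
[0.84349868 0.63380464 0.06508123] [-2.35272863  3.30976268  5.27185167] 9.724187364813295
```

The handle is at yaw about 9.7°, in line with the brass line. I'll release and rise straight up.

```bash
python3 -m jog '[[[0,0,0],0],[[0,0,0],0],[[0,0,0],0],[[0,0,0],0],[[0,0,0],0],[[0,0,0],0]]' 50
python3 -m jog '[[[0,0,-5],0],[[0,0,-15],0],[[0,0,-35],0],[[0,0,-65],0],[[0,0,-100],0],[[-20,0,-120],0],[[-45,0,-120],0],[[-45,0,-120],0],[[-45,0,-120],0],[[-45,0,-120],0],[[-45,0,-120],0]]'
python3 - <<'E'
from h import *
i,im=snap("wrist","w6.png")
print(plane(i,[(0,0)],.1))
E
```

```text
time_s: 37.78
position: [0.5598, 0.15, 0.1346]
orientation: [0.996, 0.085, -0.0, 0.0]
contact_force: [0.3, 0.7, -0.0]
grip_width: 0.05
gripper_force: 0.0
time_s: 38.7
position: [0.5159, 0.1427, 0.2548]
orientation: [0.996, 0.085, 0.0, 0.0]
contact_force: [-0.1, -0.4, 0.2]
grip_width: 0.0499
gripper_force: 0.0
[[0.61535824 0.38722502 0.1       ]]
```

View pics/w6.png

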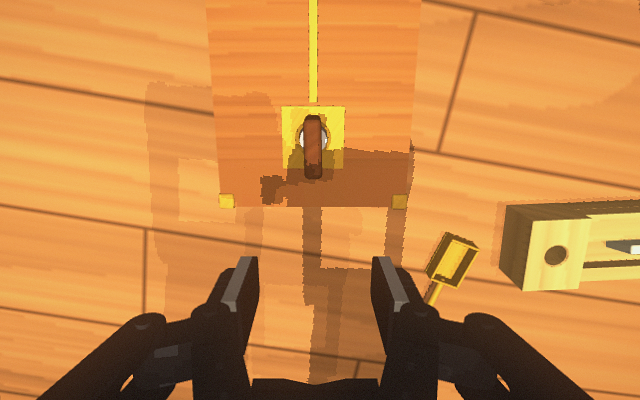

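The key stands upright in the lock at (313,145). Its handle is vertical in the image, in line with the brass line at column 313, and the gripper is clear.

```bash
python3 -c "
from plant import finish_job
print(finish_job())"
```

```text
the job is handed in; nothing more can be done
None
```

The key is fully home in the lock, with its handle turned to the brass line and the gripper clear. I handed the job in at about 39 s; the hand-in gave no verdict back.

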